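# Drip off the washed cassette and load it in the free bay

## Robot

A 6-joint arm with a two-finger parallel gripper is mounted at the origin on a cart in front of the work surface, level with it; the furniture and walls round the work are solid. World frame = base frame: x ahead of the robot, y to its left, z up, the work surface at z = 0. Lengths are in m, angles in rad, forces in N, time in s.
With the tool pointing down it reaches from about 0.4 to 0.925 m from the base axis. Payload 3.4 kg.
Tool frame: the origin (TCP) lies midway between the tips of the shut fingers; the grasp point (between the pads) lies 19 mm behind it (env.pinch_z is the distance from the TCP to the grasp point, in m); z points along the fingers, y is the line along which they close (so a half turn about z gives the same grasp; the last joint's range is limited). The gripper opens to 85 mm and grips with 20 to 120 N. Pads are 22 mm wide; open, the fingers measure 114 mm over their backs; the gripper's body (76 mm by 85 mm) begins 54 mm behind the grasp point. The pads swing forward as they close: fully open they stand 13 mm farther back than shut.
Start: joints at [-0.073, 0.307, 1.506, -0, 1.328, -0.073], TCP at [0.575, -0, 0.198] pointing down, gripper open.
Joint ranges: [-3.12, 3.12], [-1.05, 2.28], [0.14, 2.33], [-1.42, 4.57], [0.1, 2.73], [-2.68, 2.68]. Speed limits (rad/s): [2.57, 2.57, 3.14, 3.14, 3.14, 3.14].

## Interface

Orientations are given as a rotation vector (axis times angle).
In Python, from cell import monitor, cams, env gives the robot as it stands. The module is installed in compiled form; this text tells all that it offers.
- The arm moves only by the shell command python3 -m pendant 'ROWS' [FORCE]. ROWS is JSON, a list of rows, each an object with "claw": the finger opening in mm, from 0 to 85.4; "travel": the shift along the tool's x, y, z each as a share of 0.04 m, from -1 to 1, a list of three; "twist": the turn about the tool's z as a share of 6 degrees, from -1 to 1. In form: [{"claw": claw, "travel": [x, y, z], "twist": twist}, ...]. A call has 1 to 12 rows; each row shifts and turns the commanded pose from where the row before left it, along the tool's axes as they then stand; what a row does not reach is not made up. A row lasts 1/12 s, in which the tool goes at most 41.7 mm and 7.16 degrees, less where a joint would pass 70% of its speed; a pose out of reach is approached as far as the arm can. A call with a number of a shift or a turn outside -1 to 1 is refused whole. A call with a gripper value outside its range is refused whole. The fingers move at their own pace and stop on an object; FORCE is the grip in N (left out, the last holds). Time passes only in rows, so rows that do not move let the fingers close. It gives the time, the measured TCP pose, the force, the opening and the grip force at its end, in the units of the state.
- monitor.get_state(): the state, without advancing time (a new reading comes with each control period).
- cams.grab_frame(name): name is "scene" or "side" or "wrist"; returns a dict with "pixels" (400x640x3 uint8, red, green, blue), "fx", "fy", "cx", "cy" (pixels), "rvec" (rotation vector, rad) and "tvec" (3), from world to camera coordinates, as OpenCV has them. Camera axes: x right, y down, z forward; pixel columns grow to the right and rows downward; lengths in m; the calibration is good to about 2 mm. A picture is of the moment at which its call begins. There is no depth.
- env.sign_off(): hands the job in; it is judged then, once.
The state is a dict: "t": time; "joint_positions": joint angles; "joint_vel": joint speeds; "tau": joint torques, N m; "ee_pos": TCP position; "orientation": TCP orientation; "force": force on the tool from outside, world axes, zero at the start; "ft_torque": the same for the moment, N m; "opening": opening from 0.0 (shut) to 1.0 (fully open); "finger_force": force on a finger pad.
Only numpy, scipy, OpenCV 4.12 (cv2) and the standard library are available. Lean on these libraries where they do the work, as an engineer would, in place of code of your own. Each camera call takes 0.05 s, during which the arm holds its last target. There are 200 camera calls.

## Task

The small steel instrument cassette with the blue latch tabs has just been washed and lies flat on the worktop. Seat it in the slanted drip stand, lid upwards and hinge edge down against the stops, let go and leave it there for a good second so that the water runs off. Then stand it on its hinge edge, blue tabs uppermost, right down in whichever bay of the steriliser rack is free, without disturbing the two cassettes already loaded.

Things in the scene. Friction and masses are not known exactly. Their poses are not given: they have to be found in the camera images.
- cassette: The washed cassette: closed perforated steel box, 62 mm wide (x), 170 mm long (y), 28 mm thick (z), about 0.3 kg; starts flat on the worktop, lid up, any way round. Origin: centre of its underside. +x points to the latch edge (two flat blue tabs at y = +-50 mm), -x to the hinge edge, z out of the lid. Grasp it at mid-length, across the 62 mm or across the 28 mm.
- cassette_hinge_edge (a point): Centre of the cassette's hinge-edge face (at x = -31, z = 14 mm of the cassette); axes as the cassette's.
- drip_stand: Fixed slanted stand in a 124 x 200 mm drip pan (rim 10 mm). Origin: centre of the pan's underside. Two white bars at y = +-60 mm, 12 mm wide, form a bed rising at 45 degrees towards its +x; a 24 mm stop stands square to the foot of each, 50 mm above the worktop. A cassette lies in it lengthwise along y. Between the bars (y within +-50 mm) fingers have room round it, down to the pan.
- drip_stand_seat (a point): Where the origin (underside centre) of a cassette seated in the stand comes to be: on the bed's surface, 31 mm up the slope from the stops, 72 mm above the worktop; axes as the stand's, so the slope rises along (x, z) = (1, 1) and a seated cassette's lid looks along (-1, 1).
- rack: Fixed steel wire rack, 216 x 190 mm, three bays side by side along its x, 78 mm apart; a cassette stands on edge in a bay, lengthwise along y. Origin: centre of its underside. Bays are 36 mm wide between wire guides at y = +-38 to 66 mm, 57 mm high, flared 4 mm at the top; the middle (y within +-35 mm) is open for fingers. End stops, 22 mm high, stand 188 mm apart.
- rack_bay_1 (a point): Centre of the floor of the bay at the rack's -x side, 15 mm above the worktop; axes as the rack's. It may be free or taken.
- rack_bay_2 (a point): The same for the middle bay.
- rack_bay_3 (a point): The same for the bay at the rack's +x side.
- loaded_a: A cassette of the same size with green tabs, loose, standing on its hinge edge in one of the bays (62 mm tall, 28 mm thick along its x, 170 mm long along its y). Origin: centre of the edge it stands on.
- loaded_b: The same with orange tabs, in another bay.

How it is judged:
On the way:
1. the cassette lies in the drip stand, hinge edge down against the stops, let go and at rest for a second (angle between the y axis of cassette and the y axis of drip_stand, either way round below 0.1 rad and x of cassette in the frame of drip_stand_seat between -0.01 and 0.01 m and y of cassette in the frame of drip_stand_seat between -0.025 and 0.025 m and z of cassette in the frame of drip_stand_seat between -0.01 and 0.01 m and angle between cassette's own x axis and vertical between 0.685 and 0.885 rad and angle between cassette's own z axis and vertical between 0.685 and 0.885 rad and contact force between cassette and the fingers below 0.3 N and linear speed of cassette below 0.03 m/s), for 1 s.
At the end, for the whole second after the job is handed in: The cassette stands released and at rest on its hinge edge, blue tabs uppermost (within 0.2 rad of upright), lengthwise in the free bay and down on its floor: hinge-edge centre within 9 mm across, 16 mm along and 6 mm in height of the bay's point; the two loaded cassettes still stand in their bays (((x of cassette_hinge_edge in the frame of rack_bay_1 between -0.009 and 0.009 m and y of cassette_hinge_edge in the frame of rack_bay_1 between -0.016 and 0.016 m and z of cassette_hinge_edge in the frame of rack_bay_1 between -0.006 and 0.006 m) or (x of cassette_hinge_edge in the frame of rack_bay_2 between -0.009 and 0.009 m and y of cassette_hinge_edge in the frame of rack_bay_2 between -0.016 and 0.016 m and z of cassette_hinge_edge in the frame of rack_bay_2 between -0.006 and 0.006 m) or (x of cassette_hinge_edge in the frame of rack_bay_3 between -0.009 and 0.009 m and y of cassette_hinge_edge in the frame of rack_bay_3 between -0.016 and 0.016 m and z of cassette_hinge_edge in the frame of rack_bay_3 between -0.006 and 0.006 m)) and angle between cassette's own x axis and vertical below 0.2 rad and angle between the y axis of cassette and the y axis of rack, either way round below 0.12 rad and contact force between cassette and the fingers below 0.3 N and linear speed of cassette below 0.03 m/s and angle between each of loaded_a, loaded_b's own z axis and vertical below 0.2 rad); the robot touches nothing.
It fails at once if the loaded cassette with green tabs is shifted by more than 12 mm (distance of loaded_a from where it was at the start of the episode above 0.012 m).
It fails at once if the loaded cassette with orange tabs is shifted by more than 12 mm (distance of loaded_b from where it was at the start of the episode above 0.012 m).
It also fails if it takes over 64 s, if anything falls off the work surface, if the arm or the gripper's body presses on something with over 40 N, if the wrist force passes 120 N, or if a joint passes its speed limit or range.

## Working session

There is one attempt and no reset: what is moved stays moved. The work goes in short steps, Python scripts to look and compute and a shell command to move; the robot and the scene stay as the last step left them, time stands still between calls to the robot, and variables do not carry over. Pictures are saved under pics/ and viewed, at most 10 in all, crops included, and the job is handed in when it is done.

```bash
mkdir -p pics
cat > h.py <<'E'
import numpy as np, cv2, pickle
from scipy.spatial.transform import Rotation as R
def grab(n,tag):
    from cell import cams
    f=cams.grab_frame(n); cv2.imwrite(f'pics/{tag}.png',cv2.cvtColor(f['pixels'],cv2.COLOR_RGB2BGR)); pickle.dump(f,open(f'pics/{tag}.pkl','wb')); return f
def load(tag): return pickle.load(open(f'pics/{tag}.pkl','rb'))
def K(f): return np.array([[f['fx'],0,f['cx']],[0,f['fy'],f['cy']],[0,0,1.]])
def proj(f,P): return cv2.projectPoints(np.array(P,float).reshape(-1,1,3),np.array(f['rvec'],float),np.array(f['tvec'],float),K(f),None)[0].reshape(-1,2)
def ray(f,uv,z):
    "world point at height z seen at pixel uv"
    Rm=R.from_rotvec(f['rvec']).as_matrix(); c=-Rm.T@np.array(f['tvec']).ravel()
    d=Rm.T@np.linalg.inv(K(f))@np.array([uv[0],uv[1],1.]); return c+d*(z-c[2])/d[2]
E
python3 - <<'E'
from h import *
for n in ('scene','side','wrist'):
    f=grab(n,n+'0'); Rm=R.from_rotvec(f['rvec']).as_matrix(); print(n,f['fx'],-Rm.T@np.array(f['tvec']).ravel(),Rm[2])
from cell import monitor; print(monitor.get_state())
E
```

```text
scene 471.2657567113362 [0.35005846 0.96077656 0.66568767] [ 0.12352552 -0.84885505 -0.51399081]
side 370.29345858209155 [0.51908601 0.58384405 0.6217613 ] [-0.03145141 -0.73205469 -0.68051947]
wrist 358.65293562541484 [0.57479187 0.07623583 0.37539969] [-0.00299145 -0.3051392  -0.95230306]
{'t': 0.15, 'joint_positions': array([-7.34634971e-02,  3.07437763e-01,  1.50735517e+00, -8.69294554e-06,
        1.32838727e+00, -7.35177265e-02]), 'joint_vel': array([-9.34696844e-04, -1.85011901e-03, -3.31826560e-03, -4.75313297e-05,
       -8.79295905e-04,  1.50788901e-03]), 'tau': array([ 7.71606137e-04, -4.57977819e+01, -2.52218986e+01, -9.54763436e-05,
        8.49722768e-03, -4.89260890e-05]), 'ee_pos': array([5.74430929e-01, 3.49200148e-05, 1.96878563e-01]), 'orientation': array([-2.22053261e+00, -2.22065768e+00,  1.63850732e-03]), 'force': array([ 0.2479651 ,  0.03211246, -0.21803399]), 'ft_torque': array([-0.00547257, -0.00122351,  0.01156006]), 'finger_force': 0.0, 'opening': 1.0020432872259055}
```

View pics/scene0.png

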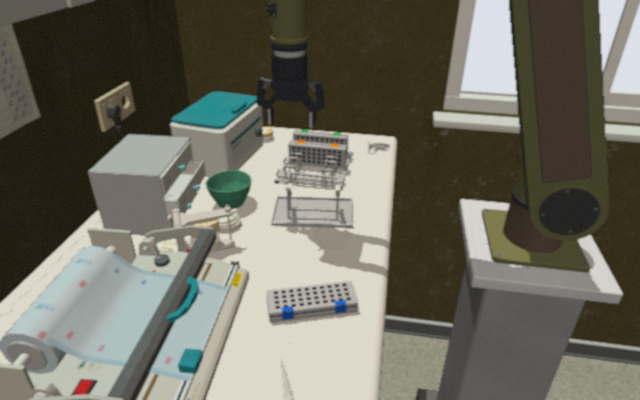

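View pics/side0.png

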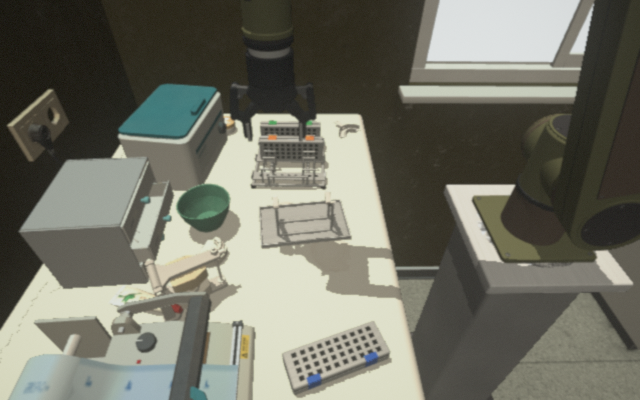

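Run:
```python
import cv2,numpy as np
def comp(n,a,b,out):
    im=cv2.imread(f'pics/{n}.png'); c=np.zeros((600,800,3),np.uint8)
    for (x,y,w,h,s,ox) in (a,b):
        t=cv2.resize(im[y:y+h,x:x+w],None,fx=s,fy=s,interpolation=cv2.INTER_CUBIC); c[:t.shape[0],ox:ox+t.shape[1]]=t
    cv2.imwrite(out,c)
comp('side0',(245,110,110,145,4,0),(275,315,120,80,3,440),'pics/c1.png')
comp('scene0',(265,122,95,112,5,0),(260,275,105,55,3,480),'pics/c2.png')
```

```text
(no output)
```

View pics/c1.png

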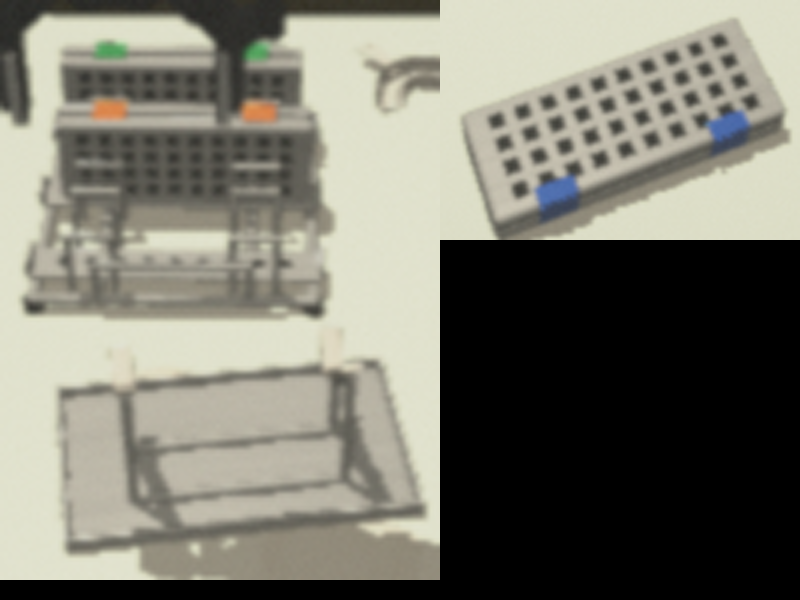

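View pics/c2.png

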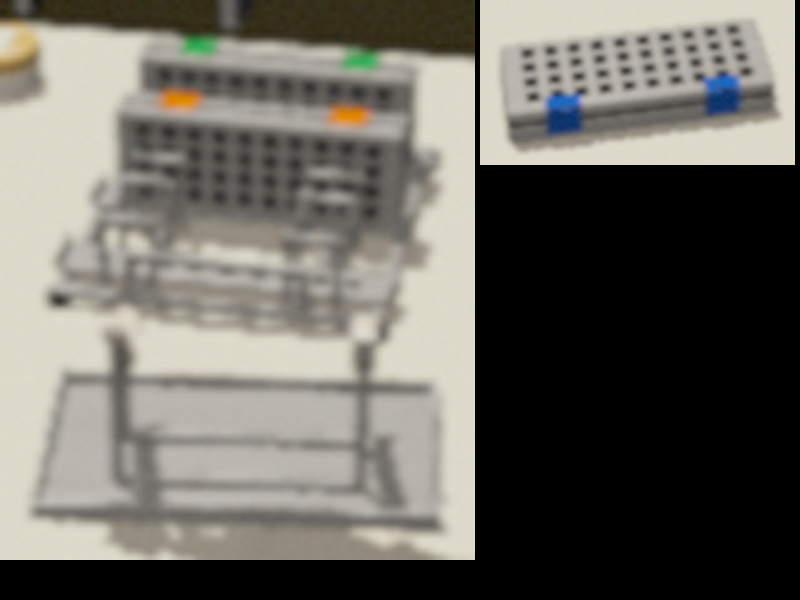

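Run:
```python
from h import *
np.set_printoptions(precision=4,suppress=True)
from scipy.optimize import least_squares
S=load('side0');C=load('scene0')
s4=lambda p:np.array(p)/4.+[245,110]; s3=lambda p:(np.array(p)-[440,0])/3.+[275,315]
c5=lambda p:np.array(p)/5.+[265,122]; c3=lambda p:(np.array(p)-[480,0])/3.+[260,275]
def fit(name,w,l,z,a,b,x0):
    # corners TL,TR,BR,BL ; l along ~world x, w along ~y (TL far -y, -? )
    def pts(q):
        x,y,t,zz=q; u=np.array([np.cos(t),np.sin(t)]);v=np.array([-np.sin(t),np.cos(t)])
        return [np.r_[np.array([x,y])+u*i*l/2+v*j*w/2,z] for i,j in ((1,-1),(-1,-1),(-1,1),(1,1))]
    for lab,obs in (('side',[(S,a)]),('scene',[(C,b)]),('both',[(S,a),(C,b)])):
        f=lambda q:np.concatenate([(proj(c,pts(q))-o).ravel() for c,o in obs])
        r=least_squares(f,x0); print(name,lab,r.x[:2],np.degrees(r.x[2]),'rms px',np.sqrt(np.mean(r.fun**2)))
fit('pan',.124,.2,.010,s4([(60,392),(378,363),(422,510),(70,547)]),c5([(65,378),(437,388),(440,522),(35,513)]),[.5,0.1,0,0])
fit('cas',.062,.17,.028,s3([(462,115),(738,20),(783,113),(497,222)]),c3([(503,48),(755,22),(772,88),(510,115)]),[.5,.3,0,0])
fit('orange',.028,.17,.077,s4([(62,103),(310,103),(320,125),(57,125)]),c5([(125,97),(412,112),(412,132),(118,115)]),[.5,-.1,0,0])
fit('green',.028,.17,.077,s4([(65,50),(300,50),(300,65),(62,65)]),c5([(147,40),(412,62),(412,78),(143,57)]),[.5,-.1,0,0])
print('stand tips etc side z=.1:')
for z in (.075,.09,.1,.11): print(z,*[ray(S,s4(p),z)[:2] for p in ((120,350),(125,385),(332,330),(340,370))],*[ray(C,c5(p),z)[:2] for p in ((120,325),(120,340),(362,325),(362,342))])
print('post feet',[ray(S,s4(p),0.003)[:2] for p in ((135,500),(345,480))],[ray(C,c5(p),0.003)[:2] for p in ((118,485),(360,490))])
print('rack feet',[ray(S,s4(p),0.003)[:2] for p in ((35,305),(315,310))],[ray(C,c5(p),0.003)[:2] for p in ((58,297),(380,335))])
```

```text
pan side [ 0.5239 -0.0119] 7.428599248619424 rms px 1.0177608155831046
pan scene [ 0.5213 -0.0114] 7.310772952632828 rms px 0.7802958471278965
pan both [ 0.5228 -0.0119] 7.383348634717831 rms px 0.9813082474517398
cas side [0.4695 0.306 ] 18.95085561613811 rms px 1.0330903767232986
cas scene [0.4676 0.3065] 18.252163868653653 rms px 1.1228394421891037
cas both [0.4687 0.3061] 18.7422613851785 rms px 1.1598881013602607
orange side [ 0.5545 -0.2566] 0.39971456314355974 rms px 0.5343775053678363
orange scene [ 0.5525 -0.2557] 3.7254758949543207 rms px 0.2585612080114207
orange both [ 0.5537 -0.2564] 1.6088000025853888 rms px 0.5730881403801974
green side [ 0.5601 -0.3287] -0.05659863983258659 rms px 0.7985839997478271
green scene [ 0.5588 -0.3332] -0.4929369445224277 rms px 0.829654499609654
green both [ 0.5594 -0.3305] -0.20793397684773324 rms px 0.8797273921167619
stand tips etc side z=.1:
0.075 [ 0.5863 -0.0243] [0.5821 0.0038] [ 0.4687 -0.0402] [ 0.466  -0.0072] [ 0.5832 -0.0099] [0.5801 0.004 ] [ 0.4663 -0.0317] [ 0.4642 -0.0156]
0.09 [ 0.5845 -0.0076] [0.5803 0.0197] [ 0.4701 -0.0231] [0.4674 0.0091] [0.5773 0.0147] [0.5743 0.0283] [ 0.4634 -0.0065] [0.4613 0.0092]
0.1 [0.5833 0.0035] [0.5792 0.0303] [ 0.471  -0.0117] [0.4684 0.0199] [0.5734 0.0311] [0.5704 0.0445] [0.4614 0.0103] [0.4593 0.0257]
0.11 [0.582  0.0146] [0.578  0.0409] [ 0.472  -0.0003] [0.4694 0.0307] [0.5694 0.0476] [0.5665 0.0607] [0.4594 0.0271] [0.4574 0.0422]
post feet [array([0.5797, 0.0215]), array([0.4609, 0.0074])] [array([0.5784, 0.0233]), array([0.46  , 0.0062])]
rack feet [array([ 0.6522, -0.1481]), array([ 0.4721, -0.142 ])] [array([ 0.6526, -0.152 ]), array([ 0.4693, -0.1438])]
```

```bash
python3 -m pendant '[{"claw":85,"travel":[0.96,-0.33,0],"twist":0},{"claw":85,"travel":[0.96,-0.33,0],"twist":0},{"claw":85,"travel":[0.96,-0.33,0],"twist":0},{"claw":85,"travel":[0.96,-0.33,0],"twist":0},{"claw":85,"travel":[0.96,-0.33,0],"twist":0},{"claw":85,"travel":[0.96,-0.33,0],"twist":0},{"claw":85,"travel":[0.96,-0.33,0],"twist":0},{"claw":85,"travel":[0.96,-0.33,0],"twist":0},{"claw":85,"travel":[0,0,0],"twist":1},{"claw":85,"travel":[0,0,0],"twist":1},{"claw":85,"travel":[0,0,0],"twist":1},{"claw":85,"travel":[0,0,0],"twist":1}]' 40; python3 -m pendant '[{"claw":85,"travel":[0,0,0],"twist":1},{"claw":85,"travel":[0,0,0],"twist":1},{"claw":85,"travel":[0,0,0],"twist":1},{"claw":85,"travel":[0,0,0],"twist":1},{"claw":85,"travel":[0,0,0],"twist":1},{"claw":85,"travel":[0,0,0],"twist":1},{"claw":85,"travel":[0,0,0],"twist":1},{"claw":85,"travel":[0,0,0],"twist":0.9},{"claw":85,"travel":[0,0,0],"twist":0}]'
cat >> h.py <<'E'
def st():
    from cell import monitor
    s=monitor.get_state(); M=R.from_rotvec(s['orientation']).as_matrix()
    print('t',round(s['t'],2),'tcp mm',np.round(s['ee_pos']*1e3,1),'yaw toolx',round(np.degrees(np.arctan2(M[1,0],M[0,0])),2),'zdir',np.round(M[:,2],3),'F',np.round(s['force'],1),'open',round(s['opening']*85.4,1),'ff',round(s['finger_force'],1),'q6',round(s['joint_positions'][5],2)); return s,M
def go(x,y,z,yaw):
    "print tool-frame travel in units of 40 mm (mm world target) and twist units to make tool x point to yaw"
    s,M=st(); d=M.T@(np.array([x,y,z])/1e3-s['ee_pos']); a=np.degrees(np.arctan2(M[1,0],M[0,0]))
    print('travel units',np.round(d/.04,3),'twist units',round((a-yaw)/6,3))
E
python3 - <<'E'
from h import *
grab('wrist','w1'); go(468.7,306.1,0,18.7)
E
```

```text
t: 1.15
ee_pos: [0.4687, 0.3077, 0.1972]
orientation: [2.638, 1.706, -0.002]
force: [-0.4, -0.1, -0.8]
opening: 0.993
finger_force: 0.0
t: 1.9
ee_pos: [0.4691, 0.307, 0.1972]
orientation: [3.101, 0.504, -0.001]
force: [0.4, 0.1, -0.0]
opening: 0.991
finger_force: 0.0
t 1.95 tcp mm [469.2 307.1 197.3] yaw toolx 18.71 zdir [-0.001 -0.    -1.   ] F [ 0.2  0.8 -0.1] open 84.8 ff 0.0 q6 1.75
travel units [-0.016  0.019  4.932] twist units 0.002
```

View pics/w1.png

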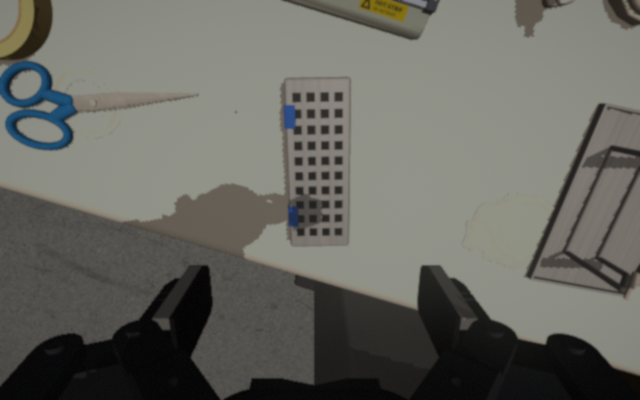

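```bash
python3 - <<'E'
from h import *
f=load('w1'); P=[ray(f,p,.028)[:2] for p in ((286,79),(350,77),(349,245),(290,246))]
print(np.round(np.mean(P,0),4)); d=(P[0]+P[1])/2-(P[2]+P[3])/2; print(np.linalg.norm(d),np.degrees(np.arctan2(d[1],d[0])),np.linalg.norm(P[0]-P[1]))
E
python3 -m pendant '[{"claw":85,"travel":[0,0,1],"twist":0},{"claw":85,"travel":[0,0,1],"twist":0},{"claw":85,"travel":[0,0,0.9],"twist":0}]'
```

```text
[0.4697 0.3008]
0.16863310279081223 19.195928224918905 0.05881082479281186
t: 2.2
ee_pos: [0.4696, 0.3073, 0.0807]
orientation: [-3.099, -0.512, -0.003]
force: [-0.5, 0.3, -0.2]
opening: 0.993
finger_force: 0.0
```

```bash
python3 -m pendant '[{"claw":85,"travel":[0,0.06,0.8],"twist":0},{"claw":85,"travel":[0,0,0.8],"twist":0},{"claw":85,"travel":[0,0,0.38],"twist":0},{"claw":85,"travel":[0,0,0],"twist":0}]'; python3 -m pendant '[{"claw":50,"travel":[0,0,0],"twist":0},{"claw":50,"travel":[0,0,0],"twist":0},{"claw":50,"travel":[0,0,0],"twist":0},{"claw":50,"travel":[0,0,0],"twist":0},{"claw":50,"travel":[0,0,0],"twist":0},{"claw":50,"travel":[0,0,0],"twist":0},{"claw":50,"travel":[0,0,0],"twist":0},{"claw":50,"travel":[0,0,0],"twist":0}]' 40
```

```text
t: 2.53
ee_pos: [0.4669, 0.303, -0.0016]
orientation: [3.097, 0.511, -0.013]
force: [0.0, -0.5, 0.3]
opening: 0.996
finger_force: 0.0
t: 3.2
ee_pos: [0.4703, 0.305, 0.0028]
orientation: [-3.1, -0.508, -0.001]
force: [-0.3, 0.2, -0.5]
opening: 0.591
finger_force: 0.0
```

Run:
```python
from h import *
st();a=grab('side','s2')['pixels'];b=grab('wrist','w2')['pixels']
c=np.zeros((600,800,3),np.uint8);c[:400,:480]=cv2.resize(a[200:400,220:460],None,fx=2,fy=2);c[400:,:320]=cv2.resize(b,(320,200));cv2.imwrite('pics/c3.png',c[:,:,::-1])
```

```text
t 3.2 tcp mm [470.3 305.    2.8] yaw toolx 18.61 zdir [ 0.001  0.    -1.   ] F [-0.3  0.2 -0.5] open 50.4 ff 0.0 q6 1.75
```

View pics/c3.png

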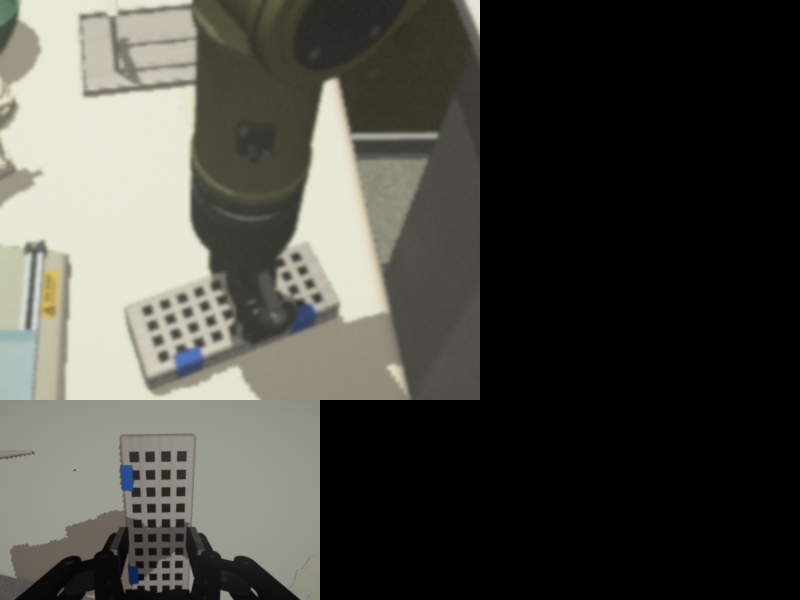

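```bash
python3 -m pendant '[{"claw":30,"travel":[0,0,0],"twist":0},{"claw":30,"travel":[0,0,0],"twist":0},{"claw":30,"travel":[0,0,0],"twist":0},{"claw":30,"travel":[0,0,0],"twist":0},{"claw":30,"travel":[0,0,0],"twist":0},{"claw":30,"travel":[0,0,0],"twist":0}]' 40
```

```text
t: 3.8
ee_pos: [0.4701, 0.3049, 0.0024]
orientation: [3.1, 0.508, -0.0]
force: [0.3, -0.1, -0.0]
opening: 0.351
finger_force: 0.0
```

Run:
```python
from h import *
st();a=grab('side','s3')['pixels'];b=grab('wrist','w3')['pixels'];d=grab('scene','sc3')['pixels']
c=np.zeros((600,800,3),np.uint8);c[:300,:400]=cv2.resize(a[290:400,270:416],(400,300));c[:300,400:]=cv2.resize(d[240:340,240:373],(400,300));c[300:,:480]=cv2.resize(b,(480,300));cv2.imwrite('pics/c4.png',c[:,:,::-1])
```

```text
t 3.8 tcp mm [470.1 304.9   2.4] yaw toolx 18.6 zdir [-0. -0. -1.] F [ 0.3 -0.1 -0. ] open 30.0 ff 0.0 q6 1.75
```

View pics/c4.png

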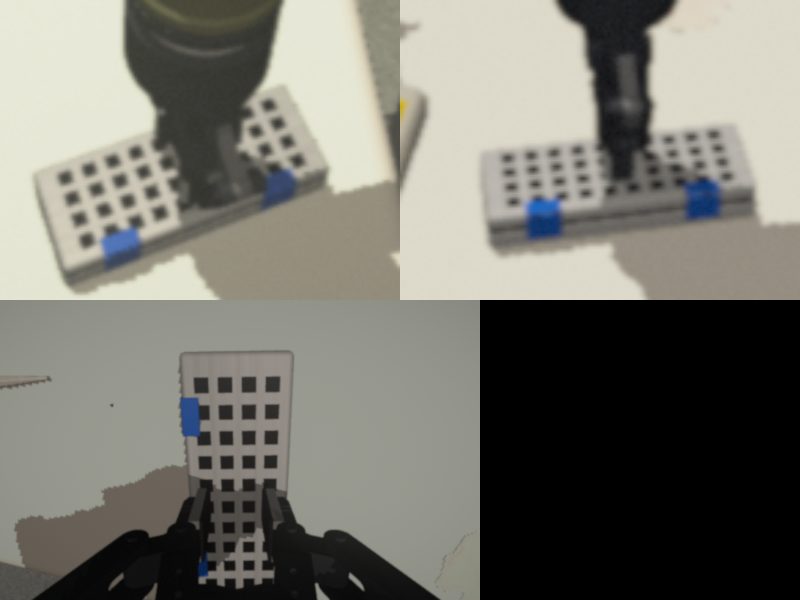

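Run:
```python
from h import *
S=load('s3');C=load('sc3')
for z in (0,.01,.02,.03,.04,.05): print(z,ray(S,(346.6,364.8),z)[:2],ray(C,(313.3,300),z)[:2])
for z in (0.002,.01,.02,.03,.04): print(z,proj(S,[[.465,.319,z]]),proj(C,[[.465,.319,z]]))
# cassette centre now from scene crop top corners, z=.028
P=[ray(C,(240+(u-400)/3.,240+v/3.),.028)[:2] for u,v in ((482,150),(738,127),(752,192),(490,230))]; print(np.mean(P,0),P)
```

```text
0 [0.45159262 0.31395515] [0.46928745 0.28521971]
0.01 [0.45267814 0.31829587] [0.46749638 0.29536797]
0.02 [0.45376366 0.32263658] [0.46570532 0.30551622]
0.03 [0.45484918 0.3269773 ] [0.46391425 0.31566448]
0.04 [0.4559347  0.33131802] [0.46212319 0.32581273]
0.05 [0.45702022 0.33565873] [0.46033212 0.33596099]
0.002 [[338.92407478 367.45483177]] [[312.37946865 311.96660257]]
0.01 [[339.20180484 365.36765329]] [[312.3899902  308.91992625]]
0.02 [[339.55599529 362.70586469]] [[312.40327872 305.07202971]]
0.03 [[339.9182432  359.98352319]] [[312.41672148 301.17947338]]
0.04 [[340.28882669 357.19853875]] [[312.43032116 297.24147522]]
[0.46694174 0.30816303] [array([0.55668944, 0.30229853]), array([0.39603099, 0.2519703 ]), array([0.38105503, 0.30975676]), array([0.53399153, 0.36862653])]
```

Run:
```python
from h import *
f=load('w3'); Rm=R.from_rotvec(f['rvec']).as_matrix(); print('cam',-Rm.T@np.array(f['tvec']).ravel(),Rm[2])
t=np.radians(18.7);u=np.array([np.cos(t),np.sin(t)]);v=np.array([-np.sin(t),np.cos(t)])
for zt in (.028,.0,.056):
  for c0 in ((.469,.306),):
    print(zt,proj(f,[np.r_[np.array(c0)+u*.085+v*j*.031,zt] for j in (1,-1)]))
print('seen',np.array([(182,52),(293,52)])/.75)
# finger tips now: expected pads at TCP +-15 mm in tool y
for z in (0.002,.011,.02,.03): print(z,proj(f,[np.r_[np.array([.4701,.3049])+v*j*.015,z] for j in (1,-1)]))
```

```text
cam [0.54418092 0.32806334 0.18097939] [-0.28977035 -0.09808343 -0.95205713]
0.028 [[228.83820197  66.76435397]
 [383.69769691  66.51016632]]
0.0 [[242.22031405  69.50047129]
 [372.83186247  69.28608292]]
0.056 [[209.35458812  62.78071873]
 [399.517746    62.46858653]]
seen [[242.66666667  69.33333333]
 [390.66666667  69.33333333]]
0.002 [[283.49374982 234.86202962]
 [338.91633082 234.77101975]]
0.011 [[282.07114945 241.81697925]
 [340.0528351  241.72176538]]
0.02 [[280.51081378 249.44530291]
 [341.29937501 249.34547783]]
0.03 [[278.5898536  258.83668335]
 [342.83401496 258.73118108]]
```

```bash
python3 - <<'E'
from cell import env,monitor
print(env.pinch_z,[n for n in dir(env) if n[0]!='_'],[n for n in dir(monitor) if n[0]!='_'])
E
for i in 1; do python3 -m pendant '[{"claw":30,"travel":[0,0,0.06],"twist":0},{"claw":30,"travel":[0,0,0.06],"twist":0}]'; python3 -m pendant '[{"claw":30,"travel":[0,0,0.06],"twist":0},{"claw":30,"travel":[0,0,0.0],"twist":0}]';done
```

```text
0.0187 ['MotionError', 'pinch_z', 'sign_off'] ['get_state']
t: 4.12
ee_pos: [0.4703, 0.305, -0.0024]
orientation: [-3.1, -0.508, -0.001]
force: [0.9, -0.7, 0.2]
opening: 0.353
finger_force: 0.0
t: 4.28
ee_pos: [0.4697, 0.3046, -0.0055]
orientation: [3.1, 0.508, -0.002]
force: [-1.2, 0.6, -0.7]
opening: 0.351
finger_force: 0.0
```

```bash
python3 -m pendant '[{"claw":30,"travel":[0,0,0.08],"twist":0},{"claw":30,"travel":[0,0,0.0],"twist":0}]'|grep -E "ee_pos|force"; python3 -m pendant '[{"claw":30,"travel":[0,0,0.08],"twist":0},{"claw":30,"travel":[0,0,0.0],"twist":0}]'|grep -E "ee_pos|force"
python3 - <<'E'
from h import *
st();a=grab('side','s5')['pixels'];d=grab('scene','sc5')['pixels']
c=np.zeros((600,800,3),np.uint8);c[:,:400]=cv2.resize(a[310:400,315:375],(400,600),interpolation=cv2.INTER_CUBIC);c[:,400:]=cv2.resize(d[250:325,285:335],(400,600),interpolation=cv2.INTER_CUBIC);cv2.imwrite('pics/c5.png',c[:,:,::-1])
E
```

```text
ee_pos: [0.4701, 0.3049, -0.0062]
force: [-2.8, -1.6, 15.4]
finger_force: 8.1
ee_pos: [0.4702, 0.3049, -0.0063]
force: [-9.1, -5.5, 39.9]
finger_force: 19.9
t 4.62 tcp mm [470.2 304.9  -6.3] yaw toolx 18.61 zdir [ 0.002  0.001 -1.   ] F [-9.1 -5.5 39.9] open 30.4 ff 19.9 q6 1.75
```

View pics/c5.png

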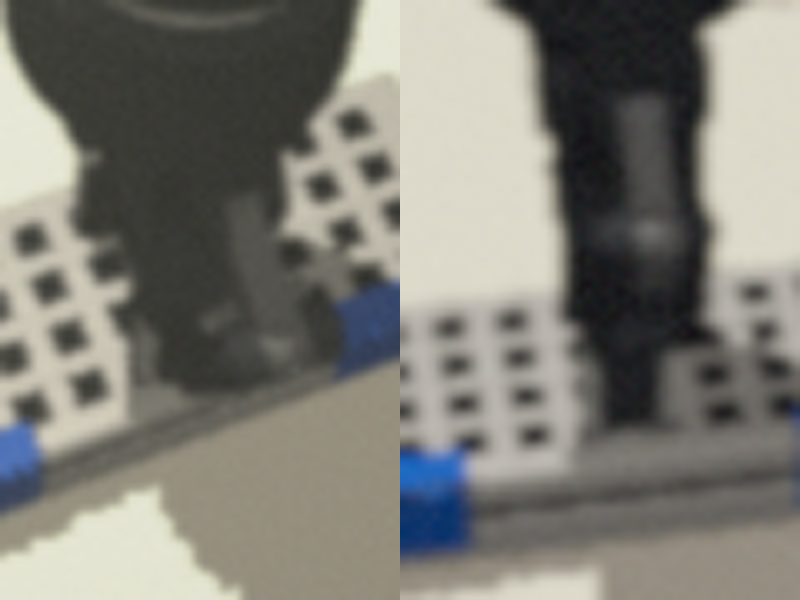

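```bash
python3 -m pendant '[{"claw":30,"travel":[0,0,-0.7],"twist":0},{"claw":85,"travel":[0,0,-0.7],"twist":0},{"claw":85,"travel":[0,0,0],"twist":0},{"claw":85,"travel":[0,0,0],"twist":0},{"claw":85,"travel":[0,0,0],"twist":0},{"claw":85,"travel":[0,0.05,0.4],"twist":0},{"claw":85,"travel":[0,0,0.6],"twist":0},{"claw":85,"travel":[0,0,0.3],"twist":0},{"claw":85,"travel":[0,0,0.1],"twist":0},{"claw":85,"travel":[0,0,0],"twist":0}]'
python3 -m pendant '[{"claw":85,"travel":[0,0,0.1],"twist":0},{"claw":85,"travel":[0,0,0],"twist":0}]'|grep -E "ee_pos|force"; python3 -m pendant '[{"claw":85,"travel":[0,0,0.1],"twist":0},{"claw":85,"travel":[0,0,0],"twist":0}]'|grep -E "ee_pos|force"
```

```text
t: 5.55
ee_pos: [0.4687, 0.3018, -0.0138]
orientation: [3.098, 0.507, -0.009]
force: [0.4, -0.4, 0.4]
opening: 0.997
finger_force: 0.0
ee_pos: [0.4709, 0.3031, -0.0155]
force: [-0.5, 0.3, 0.6]
finger_force: 0.0
ee_pos: [0.471, 0.3031, -0.0192]
force: [-0.5, -0.3, 0.1]
finger_force: 0.0
```

```bash
python3 -m pendant '[{"claw":85,"travel":[0,0,0.12],"twist":0},{"claw":85,"travel":[0,0,0],"twist":0}]'|grep -E "ee_pos|force"; python3 -m pendant '[{"claw":85,"travel":[0,0,0.1],"twist":0},{"claw":85,"travel":[0,0,0],"twist":0}]'|grep -E "ee_pos|force";  python3 -m pendant '[{"claw":45,"travel":[0,0,0],"twist":0},{"claw":45,"travel":[0,0,0],"twist":0},{"claw":45,"travel":[0,0,0],"twist":0},{"claw":45,"travel":[0,0,0],"twist":0},{"claw":45,"travel":[0,0,0],"twist":0},{"claw":45,"travel":[0,0,0],"twist":0}]' 40
```

```text
ee_pos: [0.4707, 0.3029, -0.0243]
force: [0.4, -0.0, 0.4]
finger_force: 0.0
ee_pos: [0.4705, 0.3028, -0.0285]
force: [-0.4, -0.2, -1.0]
finger_force: 0.0
t: 6.72
ee_pos: [0.471, 0.3031, -0.0278]
orientation: [-3.1, -0.508, -0.001]
force: [-0.4, -0.3, 3.0]
opening: 0.714
finger_force: 44.9
```

```bash
python3 -m pendant '[{"claw":45,"travel":[0,0,-0.3],"twist":0},{"claw":45,"travel":[0,0,-0.8],"twist":0},{"claw":45,"travel":[0,0,-0.95],"twist":0},{"claw":45,"travel":[0,0,-0.95],"twist":0},{"claw":45,"travel":[0,0,-0.95],"twist":0},{"claw":45,"travel":[0,0,-0.95],"twist":0},{"claw":45,"travel":[0,0.9,0],"twist":0},{"claw":45,"travel":[0,0.9,0],"twist":0},{"claw":45,"travel":[0,0.9,0],"twist":0},{"claw":45,"travel":[0,0,0],"twist":0.94},{"claw":45,"travel":[0,0,0],"twist":0.94},{"claw":45,"travel":[0,0,0],"twist":0}]'
python3 - <<'E'
from h import *
f=grab('wrist','w6');st()
# where is the stand
for z in (.01,.05,.1): print(z,proj(f,[[.5228,-.0119,z]]))
im=f['pixels']; cv2.imwrite('pics/c6.png',cv2.resize(im[0:300,380:640],None,fx=2,fy=2,interpolation=cv2.INTER_CUBIC)[:,:,::-1])
E
```

```text
t: 7.72
ee_pos: [0.5048, 0.1995, 0.1674]
orientation: [3.135, 0.194, -0.002]
force: [-0.2, 0.2, -2.5]
opening: 0.715
finger_force: 45.0
t 7.77 tcp mm [504.7 200.  167.4] yaw toolx 7.37 zdir [-0.001 -0.    -1.   ] F [ 0.  -0.3 -1.8] open 61.5 ff 45.0 q6 1.74
0.01 [[531.95982092 177.65048148]]
0.05 [[558.85771269 189.25124967]]
0.1 [[603.52620423 208.51628427]]
```

View pics/c6.png

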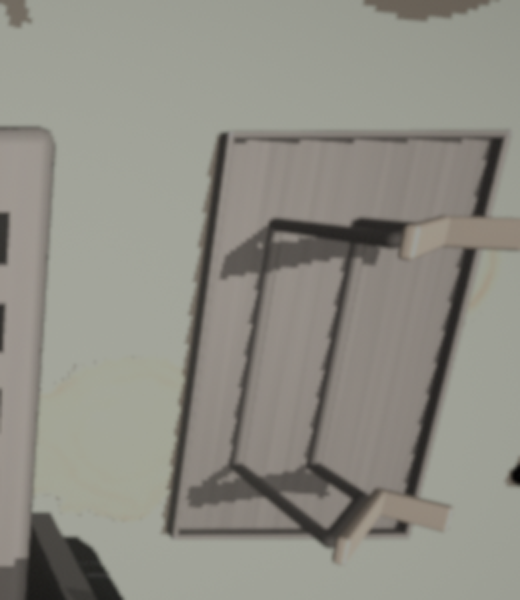

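Run:
```python
from h import *
f=load('w6'); q=lambda p:(380+p[0]/2,p[1]/2)
P=[ray(f,q(p),.01)[:2] for p in ((225,133),(505,133),(408,533),(170,533))]; c=np.mean(P,0)
d=(P[0]-P[3]+P[1]-P[2]); th=np.arctan2(d[1],d[0]); print('pan',c,np.degrees(th),np.linalg.norm(d)/2, np.linalg.norm(P[0]-P[1]))
u=np.array([np.cos(th),np.sin(th)]);v=np.array([-np.sin(th),np.cos(th)])
def uv(n,p,z): r=ray(f,q(p),z)[:2]-c; print(n,'z',z,'u',round(r@u*1e3,1),'v',round(r@v*1e3,1))
for n,p,zs in (('F lo in',(380,490),(.05,.055)),('F lo out',(372,505),(.05,.055)),('F up',(445,218),(.05,.055)),('F up b',(443,246),(.05,)),('T lo',(450,505),(.067,.072)),('T lo b',(443,530),(.067,.072)),('E lo',(345,562),(.09,.1,.11)),('E lo l',(325,538),(.09,.1,.11)),('E up',(402,228),(.09,.1,.11)),('E up b',(403,258),(.09,.1,.11)),('post1 up',(275,222),(.002,)),('post1 lo',(235,463),(.002,)),('post2 up',(355,222),(.002,)),('post2 lo',(310,463),(.002,))):
    for z in zs: uv(n,p,z)
```

```text
pan [ 0.52629251 -0.02062725] 7.6549160396258875 0.19669584984465568 0.12319595927417412
F lo in z 0.05 u -55.0 v -11.4
F lo in z 0.055 u -52.6 v -7.6
F lo out z 0.05 u -62.5 v -9.4
F lo out z 0.055 u -60.0 v -5.5
F up z 0.05 u 64.5 v -12.5
F up z 0.055 u 64.9 v -8.6
F up b z 0.05 u 53.5 v -14.4
T lo z 0.067 u -54.3 v -29.8
T lo z 0.072 u -51.8 v -25.3
T lo b z 0.067 u -66.3 v -29.6
T lo b z 0.072 u -63.6 v -25.2
E lo z 0.09 u -67.8 v 27.2
E lo z 0.1 u -61.8 v 34.6
E lo z 0.11 u -55.8 v 42.1
E lo l z 0.09 u -56.8 v 37.3
E lo l z 0.1 u -51.2 v 44.4
E lo l z 0.11 u -45.6 v 51.4
E up z 0.09 u 64.2 v 32.9
E up z 0.1 u 65.1 v 40.1
E up z 0.11 u 65.9 v 47.4
E up b z 0.09 u 53.8 v 30.3
E up b z 0.1 u 55.1 v 37.6
E up b z 0.11 u 56.4 v 45.0
post1 up z 0.002 u 60.0 v 28.9
post1 lo z 0.002 u -61.7 v 29.8
post2 up z 0.002 u 59.6 v -8.4
post2 lo z 0.002 u -62.2 v -9.2
```

```bash
cat >> h.py <<'E'
def blue(f):
    h=cv2.cvtColor(f['pixels'],cv2.COLOR_RGB2HSV); m=cv2.inRange(h,(108,120,60),(125,255,255))
    n,_,s,c=cv2.connectedComponentsWithStats(m); k=[i for i in range(1,n) if s[i,4]>12]
    return [(np.round(c[i],1),s[i,4]) for i in sorted(k,key=lambda i:-s[i,4])[:4]]
def tri(fs,ps):
    A=[K(f)@np.c_[R.from_rotvec(f['rvec']).as_matrix(),np.array(f['tvec']).ravel()] for f in fs]
    X=cv2.triangulatePoints(A[0],A[1],np.array(ps[0],float).reshape(2,1),np.array(ps[1],float).reshape(2,1)).ravel(); return X[:3]/X[3]
E
python3 - <<'E'
from h import *
grab('side','s7');grab('scene','sc7');st()
for a,b in (('side0','scene0'),('s7','sc7')):
    A,B=load(a),load(b); p,q=blue(A),blue(B); print(p,q)
    p=sorted([x[0].tolist() for x in p[:2]]);q=sorted([x[0].tolist() for x in q[:2]])
    X=[tri((A,B),(p[i],q[i])) for i in (0,1)]; print(np.round(X,4),'mid',np.round(np.mean(X,0),4),'len',np.linalg.norm(X[0]-X[1]),'yaw',np.degrees(np.arctan2(*(X[0]-X[1])[1::-1])))
E
```

```text
t 7.87 tcp mm [504.7 200.7 167.5] yaw toolx 7.48 zdir [-0.001 -0.    -1.   ] F [-0.3  1.2 -0.8] open 61.0 ff 45.0 q6 1.74
[(array([313.6, 378.4]), np.int32(73)), (array([370.7, 356.6]), np.int32(68))] [(array([287.4, 313. ]), np.int32(89)), (array([340.2, 306.5]), np.int32(85))]
[[0.5082 0.3409 0.0139]
 [0.4127 0.3081 0.0149]] mid [0.4604 0.3245 0.0144] len 0.1010129459113237 yaw 18.961259253397305
[(array([283.8, 241.4]), np.int32(62))] [(array([330.1, 190.9]), np.int32(118)), (array([276. , 190.5]), np.int32(102))]Traceback (most recent call last):
  File "<stdin>", line 6, in <module>
IndexError: list index out of range
```

Run:
```python
from h import *
A,B=load('s7'),load('sc7'); X=tri((A,B),((283.8,241.4),(276,190.5))); Y=ray(B,(330.1,190.9),X[2]); print(X,Y,np.linalg.norm(X-Y),np.degrees(np.arctan2(*(X-Y)[1::-1])))
th=np.radians(7.4); u=np.array([np.cos(th),np.sin(th)]);v=np.array([-np.sin(th),np.cos(th)])
m=(X+Y)[:2]/2; print('mid',m,'centre by cams',m-.020*v,'rel TCP u,v mm',1e3*(m-.02*v-[.5047,.2004])@u,1e3*(m-.02*v-[.5047,.2004])@v)
```

```text
[0.55310329 0.21778393 0.20362477] [0.45270928 0.20134454 0.20362477] 0.1017310723387451 9.299581677218262
mid [0.50290628 0.20956424] centre by cams [0.50548219 0.18973081] rel TCP u,v mm -0.5984647745008619 -10.681069076708178
```

```bash
python3 -m pendant '[{"claw":45,"travel":[-0.035,0.6,0],"twist":0},{"claw":45,"travel":[-0.035,0.94,0],"twist":0},{"claw":45,"travel":[-0.035,0.94,0],"twist":0},{"claw":45,"travel":[-0.035,0.94,0],"twist":0},{"claw":45,"travel":[-0.035,0.94,0],"twist":0},{"claw":45,"travel":[-0.035,0.92,0],"twist":0},{"claw":45,"travel":[0,0,0.5],"twist":0},{"claw":45,"travel":[0,0,0],"twist":0},{"claw":45,"travel":[0,0,0],"twist":0}]'
python3 - <<'E'
from h import *
s,_=st(); A,B=grab('side','s8'),grab('scene','sc8'); grab('wrist','w8'); p,q=blue(A),blue(B); print(p,q)
zt=s['ee_pos'][2]+.0278+.0144
for f,l in ((A,p),(B,q)):
    X=[ray(f,x[0],zt) for x in l]; print(np.round(X,4))
if len(p)>1 and len(q)>1:
    p=sorted([x[0].tolist() for x in p[:2]]);q=sorted([x[0].tolist() for x in q[:2]]); X=[tri((A,B),(p[i],q[i])) for i in (0,1)]; print(np.round(X,4),np.mean(X,0))
E
```

```text
t: 8.62
ee_pos: [0.5224, -0.0095, 0.147]
orientation: [-3.134, -0.202, 0.006]
force: [-0.6, -0.0, -2.1]
opening: 0.716
finger_force: 45.0
t 8.62 tcp mm [522.4  -9.5 147. ] yaw toolx 7.36 zdir [-0.004  0.001 -1.   ] F [-0.6 -0.  -2.1] open 61.1 ff 45.0 q6 1.34
[(array([279.4, 164. ]), np.int32(27))] [(array([335.5, 150.4]), np.int32(75)), (array([291.1, 149.8]), np.int32(73))]
[[0.5693 0.0059 0.1892]]
[[ 0.4701 -0.0019  0.1892]
 [ 0.5702  0.0142  0.1892]]
```

```bash
python3 -m pendant '[{"claw":45,"travel":[0,-0.12,0.5],"twist":0},{"claw":45,"travel":[0,0,0.6],"twist":0},{"claw":45,"travel":[0,0,0.5],"twist":0},{"claw":45,"travel":[0,0,0.1],"twist":0},{"claw":45,"travel":[0,0,0],"twist":0}]'|grep -E "ee_pos|force"; python3 -m pendant '[{"claw":45,"travel":[0,0,0.08],"twist":0},{"claw":45,"travel":[0,0,0],"twist":0}]'|grep -E "ee_pos|force"; python3 -m pendant '[{"claw":45,"travel":[0,0,0.06],"twist":0},{"claw":45,"travel":[0,0,0],"twist":0}]'|grep -E "ee_pos|force"
```

```text
ee_pos: [0.5222, -0.004, 0.0792]
force: [-0.1, 0.2, -3.0]
finger_force: 45.0
ee_pos: [0.5244, -0.0048, 0.0778]
force: [0.1, -0.8, -1.6]
finger_force: 45.1
ee_pos: [0.5239, -0.0052, 0.0751]
force: [-2.2, 0.0, -2.4]
finger_force: 45.1
```

```bash
for r in 1; do python3 -m pendant '[{"claw":45,"travel":[0,0,0.06],"twist":0},{"claw":45,"travel":[0,0,0],"twist":0}]'|grep -E "ee_pos|^force"; python3 -m pendant '[{"claw":45,"travel":[0,0,0.06],"twist":0},{"claw":45,"travel":[0,0,0],"twist":0}]'|grep -E "ee_pos|^force"; python3 -m pendant '[{"claw":45,"travel":[0,0,0.06],"twist":0},{"claw":45,"travel":[0,0,0],"twist":0}]'|grep -E "ee_pos|^force"; done
```

```text
ee_pos: [0.5233, -0.0053, 0.0721]
force: [-0.3, 0.1, -2.3]
ee_pos: [0.523, -0.0052, 0.0693]
force: [-0.5, -0.3, -2.8]
ee_pos: [0.5229, -0.0052, 0.0668]
force: [-0.5, 0.5, -1.7]
```

```bash
for r in 1; do python3 -m pendant '[{"claw":45,"travel":[0,0,0.06],"twist":0},{"claw":45,"travel":[0,0,0],"twist":0}]'|grep -E "ee_pos|^force"; python3 -m pendant '[{"claw":45,"travel":[0,0,0.06],"twist":0},{"claw":45,"travel":[0,0,0],"twist":0}]'|grep -E "ee_pos|^force"; done; python3 -c "
from h import *
B=grab('scene','sc9');st();q=blue(B);print(q,[ray(B,x[0],.090+.0144) for x in q])"
```

```text
ee_pos: [0.5234, -0.0052, 0.0655]
force: [-2.9, -0.1, 5.6]
ee_pos: [0.5235, -0.0052, 0.0652]
force: [-6.6, 0.3, 21.0]
t 10.4 tcp mm [523.5  -5.2  65.2] yaw toolx 7.32 zdir [ 0.002 -0.    -1.   ] F [-6.8  0.2 20.3] open 61.0 ff 47.8 q6 1.35
[(array([334.3, 183.1]), np.int32(68)), (array([291.4, 182.4]), np.int32(67))] [array([0.4702142 , 0.00099948, 0.1044    ]), array([0.57077808, 0.01644386, 0.1044    ])]
```

```bash
python3 -m pendant '[{"claw":45,"travel":[0,0,-0.2],"twist":0},{"claw":45,"travel":[0,-0.1,0],"twist":0},{"claw":45,"travel":[0,0,0.08],"twist":0},{"claw":45,"travel":[0,0,0],"twist":0}]'; python3 -m pendant '[{"claw":85,"travel":[0,0,0],"twist":0},{"claw":85,"travel":[0,0,0],"twist":0},{"claw":85,"travel":[0,0,0],"twist":0},{"claw":85,"travel":[0,0,0],"twist":0},{"claw":85,"travel":[0,0,-0.3],"twist":0},{"claw":85,"travel":[0,0,-0.9],"twist":0},{"claw":85,"travel":[0,0,-0.9],"twist":0},{"claw":85,"travel":[0,0,0],"twist":0}]'; python3 -c "
from h import *
st();B=grab('scene','sc10');A=grab('side','s10');grab('wrist','w10');q=blue(B);p=blue(A);print(p,q)
if len(p)>1:
  p=sorted([x[0].tolist() for x in p[:2]]);q=sorted([x[0].tolist() for x in q[:2]]); X=[tri((A,B),(p[i],q[i])) for i in (0,1)]; print(np.round(X,4),np.mean(X,0))"
```

```text
t: 10.73
ee_pos: [0.5221, -0.0009, 0.0663]
orientation: [-3.135, -0.201, 0.002]
force: [-0.4, -0.5, -2.2]
opening: 0.716
finger_force: 45.1
t: 11.4
ee_pos: [0.5279, -0.0016, 0.1577]
orientation: [3.133, 0.2, 0.019]
force: [1.7, 0.2, 0.0]
opening: 0.995
finger_force: 0.0
t 11.4 tcp mm [527.9  -1.6 157.7] yaw toolx 7.32 zdir [ 0.013 -0.001 -1.   ] F [1.7 0.2 0. ] open 85.0 ff 0.0 q6 1.36
[(array([280.5, 196.9]), np.int32(57)), (array([329.4, 192.4]), np.int32(37))] [(array([333.9, 180.5]), np.int32(34)), (array([292.7, 179.1]), np.int32(31))]
[[0.5694 0.0121 0.1106]
 [0.4703 0.0057 0.1146]] [0.51984076 0.00888179 0.11256927]
```

Run:
```python
from h import *
f=load('w10'); print(blue(f)); A,B=load('s10'),load('sc10')
o=np.array([.5228,-.0119]);th=np.radians(7.4);u=np.array([np.cos(th),np.sin(th)]);v=np.array([-np.sin(th),np.cos(th)])
for s in (0,.006):
    for n,F in (('w',f),('side',A),('scene',B)):
        P=[]
        for e in (.05,-.05):
            vv=.0207+s*.707; zz=.1053+s*.707; P.append(np.r_[o+u*e+v*vv,zz])
        print(s,n,np.round(proj(F,P),1).tolist())
# brightness profile across the cassette in the wrist image at several rows for edge finding
# seated corner predictions: lid-latch edge (12,.114), lid-hinge edge (-32,.070), underside-latch (32,.094)
for s in (0,.006):
  for vv,zz in ((.012,.114),(-.032,.070),(.032,.094)):
    print(s,vv,np.round(proj(f,[np.r_[o+u*e+v*(vv+s*.707),zz+s*.707] for e in (.085,.06,.03)]),1).tolist())
g=cv2.cvtColor(f['pixels'],cv2.COLOR_RGB2GRAY)
for r in (100,140): print(r,g[r,200:440:4].tolist())
```

```text
[(array([310.2, 136.9]), np.int32(746)), (array([310.4, 280.2]), np.int32(517)), (array([329.1, 138.2]), np.int32(408)), (array([327.2, 283.7]), np.int32(269))]
0 w [[294.7, 136.3], [297.2, 277.7]]
0 side [[281.1, 199.3], [328.6, 195.0]]
0 scene [[292.0, 181.8], [334.1, 183.0]]
0.006 w [[287.5, 137.2], [290.9, 280.7]]
0.006 side [[281.2, 199.1], [329.1, 194.8]]
0.006 scene [[291.8, 181.2], [334.1, 182.4]]
0 0.012 [[308.0, 77.1], [308.2, 121.4], [308.6, 170.5]]
0 -0.032 [[372.5, 78.6], [370.8, 115.5], [368.9, 157.1]]
0 0.032 [[276.6, 77.9], [277.9, 118.5], [279.3, 163.9]]
0.006 0.012 [[300.3, 76.9], [300.9, 122.0], [301.5, 172.1]]
0.006 -0.032 [[367.2, 78.4], [365.7, 116.0], [364.0, 158.2]]
0.006 0.032 [[269.1, 77.8], [270.6, 119.1], [272.4, 165.3]]
100 [152, 152, 153, 153, 153, 153, 153, 153, 153, 153, 153, 153, 153, 153, 153, 151, 131, 127, 137, 140, 139, 140, 139, 133, 96, 98, 105, 122, 62, 100, 114, 139, 113, 109, 100, 98, 107, 92, 89, 105, 90, 79, 101, 82, 64, 102, 134, 142, 141, 141, 128, 119, 152, 152, 152, 152, 153, 152, 152, 152]
140 [154, 154, 153, 154, 154, 154, 154, 153, 154, 153, 153, 153, 154, 154, 154, 153, 141, 109, 138, 139, 92, 91, 88, 86, 90, 56, 54, 53, 53, 54, 65, 69, 56, 56, 73, 96, 108, 106, 109, 108, 110, 108, 108, 108, 108, 113, 139, 137, 138, 133, 85, 147, 154, 153, 148, 153, 153, 153, 153, 153]
```

Run:
```python
from h import *
f=load('w10'); g=cv2.cvtColor(f['pixels'],cv2.COLOR_RGB2GRAY).astype(int)
for o in ([.5228,-.0119],[.5263,-.0206]):
    o=np.array(o);th=np.radians(7.5);u=np.array([np.cos(th),np.sin(th)]);v=np.array([-np.sin(th),np.cos(th)])
    row=lambda vv,zz:np.interp(100,*(lambda q:(q[:,1],q[:,0]))(proj(f,[np.r_[o+u*e+v*vv,zz] for e in np.linspace(.12,-.05,40)])))
    print(o,'panL %.1f panR %.1f'%(row(.062,.01),row(-.062,.01)),[('s%g'%s,[round(row(a+s*.707,b+s*.707),1) for a,b in ((.032,.094),(.012,.114),(-.032,.070),(-.012,.05))]) for s in (0,.003,.006)])
for r in (97,100,103): print(g[r,256:412:2].tolist())
```

```text
[ 0.5228 -0.0119] panL 252.1 panR 395.2 [('s0', [np.float64(277.1), np.float64(307.9), np.float64(371.3), np.float64(340.9)]), ('s0.003', [np.float64(273.5), np.float64(304.2), np.float64(368.8), np.float64(338.3)]), ('s0.006', [np.float64(269.7), np.float64(300.4), np.float64(366.1), np.float64(335.6)])]
[ 0.5263 -0.0206] panL 262.6 panR 405.7 [('s0', [np.float64(291.3), np.float64(323.4), np.float64(384.2), np.float64(352.9)]), ('s0.003', [np.float64(287.8), np.float64(319.8), np.float64(381.7), np.float64(350.3)]), ('s0.006', [np.float64(284.2), np.float64(316.2), np.float64(379.2), np.float64(347.8)])]
[153, 153, 151, 126, 133, 109, 127, 137, 137, 139, 139, 139, 140, 141, 140, 139, 139, 136, 133, 105, 96, 98, 99, 99, 106, 120, 122, 56, 62, 94, 100, 105, 113, 129, 139, 126, 113, 111, 111, 108, 108, 109, 110, 107, 107, 109, 109, 109, 109, 110, 110, 107, 109, 109, 109, 108, 108, 108, 109, 108, 107, 108, 107, 108, 134, 142, 142, 141, 142, 142, 142, 139, 133, 84, 116, 136, 149, 152]
[153, 153, 151, 124, 131, 112, 127, 138, 137, 139, 140, 139, 139, 140, 140, 139, 139, 135, 133, 105, 96, 98, 98, 100, 105, 119, 122, 55, 62, 93, 100, 106, 114, 129, 139, 126, 113, 112, 109, 100, 100, 101, 98, 103, 107, 105, 92, 90, 89, 91, 105, 106, 90, 82, 79, 79, 101, 107, 82, 66, 64, 74, 102, 110, 134, 142, 142, 141, 141, 142, 141, 139, 128, 74, 119, 137, 152, 153]
[153, 153, 153, 142, 134, 115, 126, 137, 138, 139, 139, 138, 129, 129, 131, 132, 125, 97, 96, 86, 95, 98, 99, 100, 105, 119, 122, 54, 61, 93, 99, 106, 113, 129, 139, 125, 113, 111, 96, 42, 36, 36, 42, 94, 106, 94, 40, 33, 35, 57, 102, 104, 63, 35, 35, 46, 97, 104, 65, 37, 37, 63, 103, 112, 135, 143, 142, 141, 141, 142, 140, 138, 112, 74, 124, 138, 152, 153]
```

```bash
python3 -m pendant '[{"claw":85,"travel":[0,0.1,0],"twist":0},{"claw":85,"travel":[0,0,0],"twist":0},{"claw":85,"travel":[0,0,0],"twist":0},{"claw":85,"travel":[0,0,0],"twist":0},{"claw":85,"travel":[0,0,0],"twist":0},{"claw":85,"travel":[0,0,0],"twist":0},{"claw":85,"travel":[0,0,0],"twist":0},{"claw":85,"travel":[0,0,0],"twist":0},{"claw":85,"travel":[0,0,0],"twist":0},{"claw":85,"travel":[0,0,0],"twist":0}]' 20; python3 -c "
from h import *
go(523.5,-5.5,22,7.4)"
```

```text
t: 12.38
ee_pos: [0.5232, -0.0051, 0.1513]
orientation: [3.135, 0.201, 0.0]
force: [-0.3, -1.0, -0.4]
opening: 0.994
finger_force: 0.0
t 12.38 tcp mm [523.2  -5.1 151.3] yaw toolx 7.32 zdir [ 0. -0. -1.] F [-0.3 -1.  -0.4] open 84.8 ff 0.0 q6 1.35
travel units [0.005 0.011 3.232] twist units -0.013
```

```bash
python3 -m pendant '[{"claw":85,"travel":[0,0,0.5],"twist":0},{"claw":85,"travel":[0,0,0.8],"twist":0},{"claw":85,"travel":[0,0,0.8],"twist":0},{"claw":85,"travel":[0,0,0.7],"twist":0},{"claw":85,"travel":[0,0,0.4],"twist":0},{"claw":85,"travel":[0,0,0],"twist":0},{"claw":85,"travel":[0,0,0],"twist":0}]'; python3 -m pendant '[{"claw":60,"travel":[0,0,0],"twist":0},{"claw":60,"travel":[0,0,0],"twist":0},{"claw":55,"travel":[0,0,0],"twist":0},{"claw":55,"travel":[0,0,0],"twist":0},{"claw":50,"travel":[0,0,0],"twist":0},{"claw":50,"travel":[0,0,0],"twist":0},{"claw":45,"travel":[0,0,0],"twist":0},{"claw":45,"travel":[0,0,0],"twist":0},{"claw":45,"travel":[0,0,0],"twist":0}]' 20
```

```text
t: 12.97
ee_pos: [0.5229, -0.0059, 0.0222]
orientation: [3.134, 0.201, -0.003]
force: [-0.6, -2.4, -1.7]
opening: 0.995
finger_force: 1.1
t: 13.72
ee_pos: [0.5261, -0.0158, 0.0269]
orientation: [3.118, 0.207, 0.008]
force: [-5.6, -36.3, 18.6]
opening: 0.744
finger_force: 17.6
```

```bash
python3 -m pendant '[{"claw":45,"travel":[0,0.13,-0.1],"twist":0},{"claw":45,"travel":[0,0.13,-0.05],"twist":0},{"claw":45,"travel":[0,0,0],"twist":0},{"claw":45,"travel":[0,0,0],"twist":0}]' 30; python3 -m pendant '[{"claw":45,"travel":[0,0,-0.1],"twist":0},{"claw":45,"travel":[0,0,-0.1],"twist":0},{"claw":45,"travel":[0,0,-0.1],"twist":0},{"claw":45,"travel":[0,0,0],"twist":0},{"claw":45,"travel":[0,0,0],"twist":0}]'; python3 -c "
from h import *
st();B=grab('scene','sc11');A=grab('side','s11');grab('wrist','w11');q=blue(B);p=blue(A);print(p,q)"
```

```text
t: 14.05
ee_pos: [0.5251, -0.0157, 0.0297]
orientation: [3.135, 0.2, 0.002]
force: [-0.9, -5.3, 5.7]
opening: 0.705
finger_force: 34.1
t: 14.47
ee_pos: [0.5246, -0.0149, 0.0413]
orientation: [-3.135, -0.202, -0.0]
force: [0.5, 0.1, -3.0]
opening: 0.711
finger_force: 32.9
t 14.47 tcp mm [524.6 -14.9  41.3] yaw toolx 7.36 zdir [ 0.  0. -1.] F [ 0.5  0.1 -3. ] open 60.7 ff 32.9 q6 1.33
[(array([280.7, 191.8]), np.int32(72)), (array([329. , 187.3]), np.int32(32))] [(array([334.8, 174.7]), np.int32(49)), (array([292.9, 174.5]), np.int32(28))]
```

```bash
python3 -m pendant '[{"claw":40,"travel":[0,0.1,-0.02],"twist":0},{"claw":40,"travel":[0,0.1,0],"twist":0},{"claw":40,"travel":[0,0.1,0],"twist":0},{"claw":40,"travel":[0,0.1,0],"twist":0},{"claw":40,"travel":[0,0,0],"twist":0}]'; python3 -m pendant '[{"claw":35,"travel":[0,0.1,0],"twist":0},{"claw":35,"travel":[0,0.1,0],"twist":0},{"claw":35,"travel":[0,0,0],"twist":0}]'
```

```text
t: 15.03
ee_pos: [0.5269, -0.0324, 0.042]
orientation: [3.135, 0.199, 0.001]
force: [-0.0, 0.3, -1.7]
opening: 0.71
finger_force: 33.0
t: 15.28
ee_pos: [0.5264, -0.0367, 0.0425]
orientation: [-3.13, -0.197, 0.003]
force: [-2.5, 10.0, 6.5]
opening: 0.699
finger_force: 30.9
```

```bash
python3 -m pendant '[{"claw":35,"travel":[0,0.1,0],"twist":0},{"claw":35,"travel":[0,0.1,0],"twist":0},{"claw":35,"travel":[0,0,0],"twist":0}]';python3 -m pendant '[{"claw":30,"travel":[0,0.1,0],"twist":0},{"claw":30,"travel":[0,0.1,0],"twist":0},{"claw":30,"travel":[0,0,0],"twist":0}]'
```

```text
t: 15.53
ee_pos: [0.529, -0.0484, 0.0426]
orientation: [3.133, 0.202, 0.001]
force: [-1.4, -11.0, 6.9]
opening: 0.434
finger_force: 25.8
t: 15.78
ee_pos: [0.5315, -0.0575, 0.0431]
orientation: [3.132, 0.201, 0.005]
force: [-1.1, -5.5, 5.4]
opening: 0.355
finger_force: 9.3
```

```bash
python3 -m pendant '[{"claw":15,"travel":[0,0,0],"twist":0},{"claw":15,"travel":[0,0,0],"twist":0},{"claw":15,"travel":[0,0,-0.1],"twist":0},{"claw":15,"travel":[0,0,-0.2],"twist":0},{"claw":15,"travel":[0,0,-0.6],"twist":0},{"claw":15,"travel":[0,0,-0.9],"twist":0},{"claw":15,"travel":[0,0,-0.9],"twist":0},{"claw":15,"travel":[0,0,0],"twist":0},{"claw":15,"travel":[0,0,0],"twist":0}]' 45
python3 - <<'E'
from h import *
st();a=grab('side','s12')['pixels'];d=grab('scene','sc12')['pixels'];w=grab('wrist','w12')['pixels']
print(blue(load('s12')),blue(load('sc12')))
c=np.zeros((600,800,3),np.uint8);c[:300,:400]=cv2.resize(a[90:240,220:420],(400,300),interpolation=cv2.INTER_CUBIC);c[:300,400:]=cv2.resize(d[80:230,230:430],(400,300),interpolation=cv2.INTER_CUBIC);c[300:,:480]=cv2.resize(w,(480,300));cv2.imwrite('pics/c12.png',c[:,:,::-1])
E
```

```text
t: 16.53
ee_pos: [0.5317, -0.0556, 0.152]
orientation: [3.134, 0.199, 0.008]
force: [-0.4, -0.3, -2.0]
opening: 0.319
finger_force: 47.2
t 16.53 tcp mm [531.7 -55.6 152. ] yaw toolx 7.28 zdir [ 0.005 -0.001 -1.   ] F [-0.4 -0.3 -2. ] open 27.2 ff 47.2 q6 1.26
[(array([287.5, 128.5]), np.int32(28)), (array([329.7, 145.5]), np.int32(18))] [(array([305.7, 122. ]), np.int32(26)), (array([341.4, 141.2]), np.int32(19))]
```

View pics/c12.png

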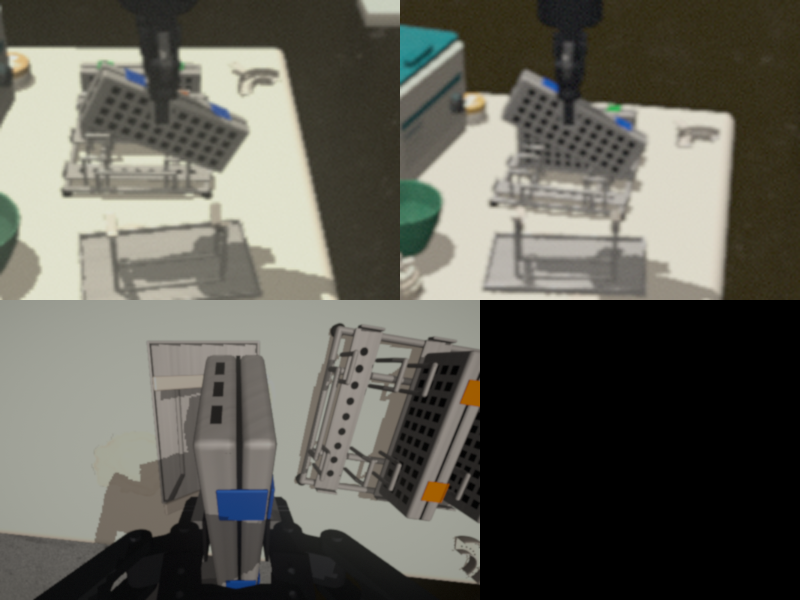

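```bash
python3 -m pendant '[{"claw":15,"travel":[0,-0.4,-0.6],"twist":0},{"claw":15,"travel":[0,-0.9,0],"twist":0},{"claw":15,"travel":[0,-0.9,0],"twist":0},{"claw":15,"travel":[0,-0.9,0],"twist":0},{"claw":15,"travel":[0,-0.9,0],"twist":0},{"claw":15,"travel":[0,-0.9,0],"twist":0},{"claw":15,"travel":[0,-0.8,0],"twist":0},{"claw":15,"travel":[0,0,0.6],"twist":0},{"claw":15,"travel":[0,0,0.8],"twist":0},{"claw":15,"travel":[0,0,0.8],"twist":0},{"claw":15,"travel":[0,0,0],"twist":0},{"claw":15,"travel":[0,0,0],"twist":0}]' 40
python3 - <<'E'
from h import *
st()
A,B=grab('side','s13'),grab('scene','sc13'); p,q=blue(A),blue(B);print(p,q)
if len(p)>1 and len(q)>1:
    p=sorted([x[0].tolist() for x in p[:2]]);q=sorted([x[0].tolist() for x in q[:2]]); X=[tri((A,B),(p[i],q[i])) for i in (0,1)]; print(np.round(X,4),np.mean(X,0),np.linalg.norm(X[0]-X[1]))
E
```

```text
t: 17.68
ee_pos: [0.4972, 0.1703, 0.083]
orientation: [3.134, 0.201, -0.014]
force: [0.4, 0.3, -1.8]
opening: 0.318
finger_force: 46.9
t 17.68 tcp mm [497.2 170.3  83. ] yaw toolx 7.34 zdir [-0.009 -0.002 -1.   ] F [ 0.4  0.3 -1.8] open 27.2 ff 46.9 q6 1.69
[(array([304.9, 237.1]), np.int32(75)), (array([354.2, 249.6]), np.int32(55))] [(array([298.3, 196.8]), np.int32(30)), (array([340.5, 216.8]), np.int32(26))]
[[0.5203 0.1753 0.1668]
 [0.4346 0.1665 0.1231]] [0.47745585 0.17089552 0.14495816] 0.09666672573897551
```

```bash
python3 -m pendant '[{"claw":15,"travel":[0,0,0.5],"twist":0},{"claw":15,"travel":[0,0,0.5],"twist":0},{"claw":15,"travel":[0,0,0.25],"twist":0},{"claw":15,"travel":[0,0,0.25],"twist":0},{"claw":15,"travel":[0,0,0],"twist":0}]' 25|grep -E "ee_pos|force"; python3 -m pendant '[{"claw":15,"travel":[0,0,0.15],"twist":0},{"claw":15,"travel":[0,0,0.15],"twist":0},{"claw":15,"travel":[0,0,0],"twist":0}]'|grep -E "ee_pos|force"; python3 -m pendant '[{"claw":15,"travel":[0,0,0.15],"twist":0},{"claw":15,"travel":[0,0,0.1],"twist":0},{"claw":15,"travel":[0,0,0],"twist":0}]'|grep -E "ee_pos|force"
```

```text
ee_pos: [0.5088, 0.1723, 0.0293]
force: [2.6, -0.3, 2.8]
finger_force: 47.1
ee_pos: [0.5084, 0.1725, 0.0178]
force: [5.6, 1.0, 7.1]
finger_force: 47.4
ee_pos: [0.5073, 0.1723, 0.0074]
force: [5.1, 0.2, 4.9]
finger_force: 47.4
```

```bash
python3 -m pendant '[{"claw":15,"travel":[0,0,0.12],"twist":0},{"claw":15,"travel":[0,0,0.12],"twist":0},{"claw":15,"travel":[0,0,0],"twist":0}]'|grep -E "ee_pos|^force"; python3 -m pendant '[{"claw":15,"travel":[0,0,0.06],"twist":0},{"claw":15,"travel":[0,0,0.06],"twist":0},{"claw":15,"travel":[0,0,0],"twist":0}]'|grep -E "ee_pos|^force"
python3 - <<'E'
from h import *
st()
A,B=grab('side','s14'),grab('scene','sc14'); p,q=blue(A),blue(B);print(p,q)
if len(p)>1 and len(q)>1:
    p=sorted([x[0].tolist() for x in p[:2]]);q=sorted([x[0].tolist() for x in q[:2]]); X=[tri((A,B),(p[i],q[i])) for i in (0,1)]; print(np.round(X,4),np.mean(X,0),np.linalg.norm(X[0]-X[1]))
E
```

```text
ee_pos: [0.5062, 0.1721, -0.0027]
force: [3.8, 0.4, 5.1]
ee_pos: [0.5061, 0.1721, -0.0044]
force: [-1.6, -1.4, 30.5]
t 19.2 tcp mm [506.1 172.1  -4.4] yaw toolx 7.3 zdir [ 0.011  0.003 -1.   ] F [-1.6 -1.4 30.5] open 27.5 ff 51.0 q6 1.69
[(array([294.6, 274.8]), np.int32(78)), (array([347.7, 268.5]), np.int32(73))] [(array([290.2, 237.1]), np.int32(24)), (array([337.2, 239. ]), np.int32(24))]
[[0.5395 0.1748 0.0637]
 [0.4406 0.1598 0.0608]] [0.49003406 0.16731357 0.06221193] 0.10005375582575773
```

```bash
python3 -m pendant '[{"claw":15,"travel":[0,0,-0.05],"twist":0},{"claw":50,"travel":[0,0,0],"twist":0},{"claw":50,"travel":[0,0,0],"twist":0},{"claw":50,"travel":[0,0,0],"twist":0},{"claw":50,"travel":[-0.2,0,0.1],"twist":0},{"claw":50,"travel":[-0.21,0,0.1],"twist":0},{"claw":50,"travel":[0,0,0],"twist":0},{"claw":15,"travel":[0,0,0],"twist":0},{"claw":15,"travel":[0,0,0],"twist":0},{"claw":15,"travel":[0,0,0],"twist":0},{"claw":15,"travel":[0,0,0],"twist":0},{"claw":15,"travel":[0,0,0],"twist":0}]' 45; python3 -m pendant '[{"claw":15,"travel":[0,0,0],"twist":0},{"claw":15,"travel":[0,0,0],"twist":0}]'
python3 - <<'E'
from h import *
st()
A,B=grab('side','s15'),grab('scene','sc15'); p,q=blue(A),blue(B);print(p,q)
if len(p)>1 and len(q)>1:
    p=sorted([x[0].tolist() for x in p[:2]]);q=sorted([x[0].tolist() for x in q[:2]]); X=[tri((A,B),(p[i],q[i])) for i in (0,1)]; print(np.round(X,4),np.mean(X,0),np.linalg.norm(X[0]-X[1]))
# orange/green tabs at start
def col(f,lo,hi):
    h=cv2.cvtColor(f['pixels'],cv2.COLOR_RGB2HSV); n,_,s,c=cv2.connectedComponentsWithStats(cv2.inRange(h,lo,hi)); return [(np.round(c[i],1).tolist(),int(s[i,4])) for i in range(1,n) if s[i,4]>8]
for t in ('side0','scene0','s15','sc15'): print(t,'orange',col(load(t),(8,170,150),(20,255,255)),'green',col(load(t),(50,110,90),(75,255,255)))
E
```

```text
t: 20.3
ee_pos: [0.4845, 0.169, -0.0165]
orientation: [-3.135, -0.2, 0.0]
force: [0.1, -0.3, -2.5]
opening: 0.32
finger_force: 44.6
t: 20.47
ee_pos: [0.4844, 0.1689, -0.0165]
orientation: [3.135, 0.201, -0.0]
force: [-0.0, 0.7, -3.2]
opening: 0.322
finger_force: 44.6
t 20.47 tcp mm [484.4 168.9 -16.5] yaw toolx 7.32 zdir [-0. -0. -1.] F [-0.   0.7 -3.2] open 27.5 ff 44.6 q6 1.7
[(array([294.8, 274.5]), np.int32(80)), (array([348.9, 266.5]), np.int32(30))] [(array([337.6, 238.3]), np.int32(32)), (array([290.6, 236.6]), np.int32(22))]
[[0.5388 0.175  0.0651]
 [0.4393 0.1565 0.061 ]] [0.48904161 0.16575273 0.06303127] 0.10120844266203832
side0 orange [] green [([272.0, 122.5], 10)]
scene0 orange [([300.4, 141.1], 17), ([334.5, 144.5], 12)] green [([304.1, 130.1], 14), ([336.8, 133.4], 12), ([233.1, 181.7], 352), ([212.7, 189.4], 16)]
s15 orange [] green [([272.0, 122.5], 10)]
sc15 orange [] green [([233.0, 181.7], 354), ([212.2, 189.3], 16)]
```

```bash
cat > holes.py <<'E'
from h import *
def holes(tag,box,z=.015,amin=10,amax=200):
    f=load(tag); x0,y0,x1,y1=box; g=cv2.cvtColor(f['pixels'],cv2.COLOR_RGB2GRAY)[y0:y1,x0:x1]
    g=cv2.resize(g,None,fx=4,fy=4,interpolation=cv2.INTER_CUBIC)
    m=cv2.adaptiveThreshold(g,255,cv2.ADAPTIVE_THRESH_MEAN_C,cv2.THRESH_BINARY_INV,61,18)
    n,_,s,c=cv2.connectedComponentsWithStats(m); out=[]
    for i in range(1,n):
        if amin*16<s[i,4]<amax*16 and .5<s[i,2]/s[i,3]<2 and s[i,4]>.6*s[i,2]*s[i,3]:
            p=c[i]/4+[x0,y0]; out.append((np.round(p,1).tolist(),round(s[i,4]/16,1),np.round(ray(f,p,z)[:2],4).tolist()))
    return out
E
python3 - <<'E'
from holes import *
for h in holes('w12',(430,40,520,260)): print(h)
E
```

```text
([513.4, 55.3], np.float64(61.5), [0.6484, -0.2038])
([485.4, 68.8], np.float64(87.7), [0.6355, -0.1841])
([479.1, 91.6], np.float64(81.6), [0.6173, -0.1838])
([455.7, 98.6], np.float64(15.5), [0.6094, -0.1658])
([473.0, 113.7], np.float64(78.1), [0.5992, -0.1834])
([466.9, 135.0], np.float64(75.6), [0.5811, -0.1829])
([461.2, 155.5], np.float64(74.1), [0.5629, -0.1826])
([455.7, 175.3], np.float64(69.6), [0.5447, -0.1822])
([450.4, 194.5], np.float64(66.1), [0.5266, -0.1818])
([463.7, 208.4], np.float64(27.4), [0.5151, -0.1972])
([445.3, 213.0], np.float64(62.8), [0.5085, -0.1815])
([440.3, 231.0], np.float64(60.1), [0.4902, -0.1811])
([513.6, 248.3], np.float64(11.2), [0.4817, -0.2549])
```

```bash
python3 -m pendant '[{"claw":15,"travel":[0,0,-0.5],"twist":0},{"claw":15,"travel":[0,0,-0.9],"twist":0},{"claw":15,"travel":[0,0,-0.95],"twist":0},{"claw":15,"travel":[0,0,-0.95],"twist":0},{"claw":15,"travel":[0,0,-0.8],"twist":0},{"claw":15,"travel":[0,0,0],"twist":0.71},{"claw":15,"travel":[0,0,0],"twist":0.71}]' 45 | grep -E "ee_pos|opening"; python3 -m pendant '[{"claw":15,"travel":[0.2,0.5,0],"twist":0},{"claw":15,"travel":[0.2,0.9,0],"twist":0},{"claw":15,"travel":[0.2,0.9,0],"twist":0},{"claw":15,"travel":[0.2,0.9,0],"twist":0},{"claw":15,"travel":[0.2,0.9,0],"twist":0},{"claw":15,"travel":[0.2,0.9,0],"twist":0},{"claw":15,"travel":[0.2,0.9,0],"twist":0},{"claw":15,"travel":[0.2,0.9,0],"twist":0},{"claw":15,"travel":[0.2,0.9,0],"twist":0},{"claw":15,"travel":[0.2,0.5,0],"twist":0},{"claw":15,"travel":[0,0.49,0],"twist":0},{"claw":15,"travel":[0,0,0],"twist":0}]' | grep -E "ee_pos|opening"
python3 - <<'E'
from holes import *
st(); f=grab('wrist','w16'); grab('side','s16');grab('scene','sc16')
print(proj(f,[[.563,-.18,.015],[.6355,-.182,.015],[.654,-.182,.015]]),blue(f))
for h in holes('w16',(200,0,480,250)): print(h)
A,B=load('s16'),load('sc16'); print(blue(A),blue(B))
E
```

```text
ee_pos: [0.4864, 0.1694, 0.1507]
opening: 0.321
ee_pos: [0.5574, -0.1847, 0.1473]
opening: 0.323
t 22.15 tcp mm [ 557.4 -184.7  147.3] yaw toolx -1.39 zdir [ 0.    -0.003 -1.   ] F [-0.6  0.6 -1.9] open 27.5 ff 45.2 q6 1.21
[[306.41633742 170.45024507]
 [306.12368835  84.6190503 ]
 [305.41191381  60.63822176]] [(array([323.7, 169.1]), np.int32(5381)), (array([365.7, 168.3]), np.int32(373))]
([375.5, 92.4], np.float64(34.7), [0.6279, -0.2395])
([373.6, 126.2], np.float64(25.7), [0.6003, -0.2386])
[(array([263.8,  98.4]), np.int32(34)), (array([308.3,  99.4]), np.int32(30))] [(array([292.3, 101.5]), np.int32(22)), (array([329.8, 105. ]), np.int32(20))]
```

```bash
python3 -m pendant '[{"claw":15,"travel":[0,-0.8,0],"twist":0},{"claw":15,"travel":[0,-0.8,0],"twist":0},{"claw":15,"travel":[0,0,0],"twist":0},{"claw":15,"travel":[0,0,0],"twist":0},{"claw":15,"travel":[0,0,0],"twist":0}]' | grep -E "ee_pos"
python3 - <<'E'
from holes import *
s,M=st(); f=grab('wrist','w17')
for h in holes('w17',(330,20,520,280)): print(h)
g=cv2.cvtColor(f['pixels'],cv2.COLOR_RGB2GRAY).astype(int); t=s['ee_pos']; 
for e in (.0895,.07,.03): print(e,proj(f,[t+M[:,0]*e+M[:,1]*k+[0,0,.0165+.062] for k in (-.014,0,.014)]).round(1).tolist())
hsv=cv2.cvtColor(f['pixels'],cv2.COLOR_RGB2HSV); m=cv2.inRange(hsv,(105,120,60),(125,255,255)); n,_,st_,c=cv2.connectedComponentsWithStats(m); print(st_[1:][st_[1:,4]>100].tolist())
for r in (90,110,130): print(r,g[r,260:392:3].tolist())
E
```

```text
ee_pos: [0.5582, -0.1153, 0.1478]
t 22.72 tcp mm [ 558.2 -115.3  147.8] yaw toolx -1.06 zdir [ 0.    -0.001 -1.   ] F [ 0.2 -1.  -2.1] open 27.3 ff 45.5 q6 1.31
([393.0, 83.9], np.float64(86.6), [0.6354, -0.1837])
([503.2, 97.0], np.float64(47.9), [0.6233, -0.2763])
([391.5, 106.6], np.float64(82.3), [0.6173, -0.1833])
([390.1, 128.4], np.float64(78.1), [0.5991, -0.1829])
([388.7, 149.5], np.float64(74.8), [0.581, -0.1825])
([387.3, 169.8], np.float64(72.1), [0.5628, -0.1822])
([386.0, 189.5], np.float64(68.1), [0.5446, -0.1817])
([384.7, 208.5], np.float64(65.3), [0.5264, -0.1814])
([383.5, 226.8], np.float64(63.6), [0.5083, -0.181])
([382.3, 244.6], np.float64(59.2), [0.4901, -0.1806])
([501.1, 275.5], np.float64(33.1), [0.4548, -0.2982])
0.0895 [[253.0, 37.7], [307.7, 37.7], [362.4, 37.7]]
0.07 [[256.8, 115.6], [308.1, 115.6], [359.5, 115.6]]
0.03 [[263.2, 249.1], [308.8, 249.1], [354.5, 249.1]]
[[288, 131, 73, 79, 5377], [362, 131, 8, 76, 369]]
90 [168, 114, 121, 137, 150, 152, 153, 154, 154, 153, 153, 153, 153, 154, 158, 161, 159, 145, 129, 77, 55, 58, 105, 127, 144, 156, 156, 155, 154, 154, 154, 155, 154, 147, 136, 113, 113, 125, 103, 157, 162, 160, 161, 159]
110 [114, 136, 115, 133, 148, 152, 153, 153, 154, 153, 153, 153, 153, 155, 158, 161, 159, 145, 129, 70, 53, 56, 106, 128, 146, 157, 156, 155, 155, 154, 156, 155, 154, 146, 134, 102, 139, 127, 142, 160, 161, 160, 149, 76]
130 [97, 86, 105, 129, 145, 152, 152, 153, 154, 150, 138, 138, 138, 139, 143, 145, 144, 132, 118, 71, 55, 59, 101, 117, 133, 142, 141, 141, 140, 140, 140, 140, 139, 132, 127, 66, 93, 98, 142, 159, 158, 158, 72, 51]
```

```bash
python3 -m pendant '[{"claw":15,"travel":[0.03,0.8,0],"twist":0},{"claw":15,"travel":[0,0.78,0],"twist":0.02},{"claw":15,"travel":[0,0,0],"twist":0},{"claw":15,"travel":[0,0,0.6],"twist":0},{"claw":15,"travel":[0,0,0.7],"twist":0},{"claw":15,"travel":[0,0,0.5],"twist":0},{"claw":15,"travel":[0,0,0],"twist":0},{"claw":15,"travel":[0,0,0],"twist":0}]' 45 ; python3 -m pendant '[{"claw":15,"travel":[0,0,0.15],"twist":0},{"claw":15,"travel":[0,0,0.15],"twist":0},{"claw":15,"travel":[0,0,0.15],"twist":0},{"claw":15,"travel":[0,0,0],"twist":0}]'|grep -E "ee_pos|force"
```

```text
t: 23.43
ee_pos: [0.5571, -0.1796, 0.0746]
orientation: [-3.14, 0.038, 0.005]
force: [0.6, 0.1, -2.7]
opening: 0.324
finger_force: 45.6
ee_pos: [0.5579, -0.1793, 0.0571]
force: [-1.1, -0.0, -2.6]
finger_force: 45.6
```

```bash
python3 -m pendant '[{"claw":15,"travel":[0,0,0.12],"twist":0},{"claw":15,"travel":[0,0,0.12],"twist":0},{"claw":15,"travel":[0,0,0],"twist":0}]'|grep -E "ee_pos|^force";  python3 -m pendant '[{"claw":15,"travel":[0,0,0.12],"twist":0},{"claw":15,"travel":[0,0,0.12],"twist":0},{"claw":15,"travel":[0,0,0],"twist":0}]'|grep -E "ee_pos|^force"; python3 -m pendant '[{"claw":15,"travel":[0,0,0.12],"twist":0},{"claw":15,"travel":[0,0,0.12],"twist":0},{"claw":15,"travel":[0,0,0],"twist":0}]'|grep -E "ee_pos|^force"
```

```text
ee_pos: [0.5576, -0.1792, 0.0472]
force: [-0.8, -0.5, -1.9]
ee_pos: [0.5575, -0.1792, 0.0374]
force: [0.7, 0.9, -1.8]
ee_pos: [0.5575, -0.1792, 0.0277]
force: [-0.9, 0.5, -2.7]
```

```bash
python3 -m pendant '[{"claw":15,"travel":[0,0,0.15],"twist":0},{"claw":15,"travel":[0,0,0.15],"twist":0},{"claw":15,"travel":[0,0,0.15],"twist":0},{"claw":15,"travel":[0,0,0],"twist":0}]'|grep -E "ee_pos|^force";  python3 -m pendant '[{"claw":15,"travel":[0,0,0.08],"twist":0},{"claw":15,"travel":[0,0,0.08],"twist":0},{"claw":15,"travel":[0,0,0],"twist":0}]'|grep -E "ee_pos|^force"; python3 -m pendant '[{"claw":15,"travel":[0,0,0.06],"twist":0},{"claw":15,"travel":[0,0,0],"twist":0}]'|grep -E "ee_pos|^force"
```

```text
ee_pos: [0.5571, -0.1791, 0.0092]
force: [-0.1, 0.3, -2.4]
ee_pos: [0.5579, -0.1794, 0.0038]
force: [-0.5, -0.2, -3.0]
ee_pos: [0.5582, -0.1795, 0.0018]
force: [0.3, 0.9, -2.9]
```

```bash
python3 -m pendant '[{"claw":15,"travel":[0,0,0.06],"twist":0},{"claw":15,"travel":[0,0,0],"twist":0}]'|grep -E "ee_pos|^force";  python3 -m pendant '[{"claw":15,"travel":[0,0,0.06],"twist":0},{"claw":15,"travel":[0,0,0],"twist":0}]'|grep -E "ee_pos|^force"; python3 -m pendant '[{"claw":15,"travel":[0,0,0.06],"twist":0},{"claw":15,"travel":[0,0,0],"twist":0}]'|grep -E "ee_pos|^force"
```

```text
ee_pos: [0.5581, -0.1795, -0.0006]
force: [-0.0, -1.0, -2.4]
ee_pos: [0.5585, -0.1796, -0.0018]
force: [-1.1, 1.4, 4.8]
ee_pos: [0.5587, -0.1796, -0.0018]
force: [-5.9, 1.8, 21.0]
```

```bash
python3 -m pendant '[{"claw":15,"travel":[0,0,-0.07],"twist":0},{"claw":50,"travel":[0,0,0],"twist":0},{"claw":50,"travel":[0,0,0],"twist":0},{"claw":50,"travel":[0,0,0],"twist":0},{"claw":50,"travel":[0,0,0],"twist":0},{"claw":50,"travel":[0,0,-0.3],"twist":0},{"claw":50,"travel":[0,0,-0.6],"twist":0},{"claw":50,"travel":[0,0,-0.9],"twist":0},{"claw":50,"travel":[0,0,-0.9],"twist":0},{"claw":50,"travel":[0,0,-0.9],"twist":0},{"claw":50,"travel":[0,0,-0.5],"twist":0},{"claw":50,"travel":[0,0,0],"twist":0}]'
python3 - <<'E'
from h import *
st(); A,B=grab('side','s20'),grab('scene','sc20'); f=grab('wrist','w20'); p,q=blue(A),blue(B);print(p,q)
if len(p)>1 and len(q)>1:
    p=sorted([x[0].tolist() for x in p[:2]]);q=sorted([x[0].tolist() for x in q[:2]]); X=[tri((A,B),(p[i],q[i])) for i in (0,1)]; print(np.round(X,4),np.mean(X,0),np.linalg.norm(X[0]-X[1]))
print([(x,np.round(ray(f,x[0],.077),4)) for x in blue(f)])
h=cv2.cvtColor(f['pixels'],cv2.COLOR_RGB2HSV)
for n,lo,hi in (('orange',(8,150,120),(20,255,255)),('green',(50,110,70),(75,255,255))):
    k,_,s,c=cv2.connectedComponentsWithStats(cv2.inRange(h,lo,hi)); print(n,[(c[i].round(1),int(s[i,4]),ray(f,c[i],.077).round(4)) for i in range(1,k) if s[i,4]>40])
E
```

```text
t: 26.77
ee_pos: [0.5622, -0.181, 0.1671]
orientation: [3.137, -0.036, 0.016]
force: [1.2, -0.1, -0.3]
opening: 0.584
finger_force: 0.0
t 26.77 tcp mm [ 562.2 -181.   167.1] yaw toolx -1.32 zdir [ 0.01  -0.004 -1.   ] F [ 1.2 -0.1 -0.3] open 49.8 ff 0.0 q6 1.21
[(array([267.9, 154.4]), np.int32(27))] [(array([328. , 156.7]), np.int32(21)), (array([292.5, 152.9]), np.int32(15))]
[((array([317.7, 118.8]), np.int32(781)), array([ 0.6135, -0.1854,  0.077 ])), ((array([317.2, 246.8]), np.int32(537)), array([ 0.5124, -0.1829,  0.077 ]))]
orange [(array([429.5, 124.6]), 886, array([ 0.6075, -0.2663,  0.077 ])), (array([417.4, 251.3]), 631, array([ 0.5064, -0.264 ,  0.077 ]))]
green [(array([77.7,  3.9]), 367, array([ 0.6911, -0.029 ,  0.077 ])), (array([537.7, 116.4]), 879, array([ 0.6115, -0.3439,  0.077 ])), (array([514.4, 244.6]), 616, array([ 0.5106, -0.3418,  0.077 ]))]
```

```bash
python3 -m pendant '[{"claw":50,"travel":[0,0,-0.3],"twist":0},{"claw":50,"travel":[0,0,0],"twist":0},{"claw":50,"travel":[0,0,0],"twist":0},{"claw":50,"travel":[0,0,0],"twist":0},{"claw":50,"travel":[0,0,0],"twist":0},{"claw":50,"travel":[0,0,0],"twist":0}]' | grep force; python3 -c "
from cell import env; print(env.sign_off())"
```

```text
force: [0.2, 0.5, 0.9]
finger_force: 0.0
the job is handed in; nothing more can be done
None
```

The job is handed in, with no verdict returned: the cassette drained in the drip stand for over a second and, by my last camera check, now stands on its hinge edge, blue tabs up, in the free bay nearest the drip stand, with both loaded cassettes still standing in theirs.

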